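# Pick the clay cutter that matches the sample tile

### The job

One fired clay tile lies on the plywood job board as the sample for the next batch. Pick out the blue cutter that has the same shape as that tile and stand it on the board's cork pad, the same way up as it stood and with all of it on the pad. Leave the other cutters where they are.

Things in the scene. Friction and masses are not known exactly. Their poses are not given: they have to be found in the camera images.
- square_cutter_mid (a point): Centre, half-way up, of the loose square cutter: an open band of blue plastic without top or bottom, 52 x 52 mm outside, 22 mm tall, walls about 4 mm, 0.03 kg, standing on the worktop (so this point is 11 mm above what it stands on). Its x and y axes are square to its sides, z is up; grasp it across two opposite sides.
- round_cutter_mid (a point): Centre, half-way up, of the loose round cutter: an open ring of the same blue plastic, 54 mm in outer diameter, 22 mm tall, walls about 4 mm, 0.03 kg, standing on the worktop (this point is 11 mm above what it stands on), z up. Grasp it across its outside at any yaw. A third, triangular cutter of the same blue plastic that stands nearby is never the one wanted.
- square_tile_mid (a point): Centre of the square red-brown fired clay tile, 48 x 48 x 7 mm. There are two such tiles, this one and a round one 50 mm in diameter. One of them, changing from run to run, is the sample on the job board, about 130 mm from the cork pad's centre; the other is on the small dark wooden ware board farther back, between the turntable and the vice, more than 220 mm from the pad. So if this tile is within 200 mm of the pad the square cutter is wanted, otherwise the round cutter.
- cork_pad (a point): Centre of the top face of the square cork pad, 90 x 90 mm, 14 mm above the worktop, on the left part of the plywood job board (100 x 240 x 12 mm, fixed, lying flat across in front of the robot). z is up, x and y run along the pad's edges; the sample tile lies on the bare right part of the board, about 130 mm away towards -y of this frame. The pad has no rim.
Not all that is in view belongs to the job. What is shaped like the part that bears square_cutter_mid but pink or yellow is not meant.

How it is judged:
By the outcome, as a careful person would: the job done as asked, in the order asked, and still so for the second after the job is handed in, with the robot touching nothing.
It also fails if it takes over 32 s, if anything falls off the work surface, if the arm or the gripper's body presses on something with over 40 N, if the wrist force passes 120 N, or if a joint passes its speed limit or range.

### The arm

A 6-joint arm with a two-finger parallel gripper is mounted at the origin on a cart in front of the work surface, level with it; the furniture and walls round the work are solid. World frame = base frame: x ahead of the robot, y to its left, z up, the work surface at z = 0. Lengths are in mm, angles in rad, forces in N, time in s.
With the tool pointing down it reaches from about 275 to 1000 mm from the base axis. Payload 8.4 kg.
Tool frame: the origin (TCP) lies at the very end of the fingers, on their centre line; the grasp point (between the pads) lies robot.grasp_offset behind it (robot.grasp_offset is the distance from the TCP to the grasp point, in mm); z points along the fingers, y is the direction in which the jaws open and shut (so a half turn about z gives the same grasp; the last joint's range is limited). The gripper opens to 85 mm and grips with 20 to 120 N. Pads are 22 mm wide; open, the fingers measure 114 mm over their backs; the gripper's body (76 mm by 85 mm) begins 54 mm behind the grasp point. The pads swing forward as they close: fully open they stand 13 mm farther back than shut.
Start: joints at [1.174, 0.353, 1.633, -0, 1.155, -0.002], TCP at [240.389, 576.924, 231.281] pointing down, gripper open.
Joint ranges: [-2.63, 2.63], [-0.92, 2.1], [0.06, 2.66], [-1.3, 4.44], [0, 2.69], [-3.02, 3.02]. Speed limits (rad/s): [2.22, 2.22, 2.79, 3.14, 3.14, 3.14].

### API

Orientations are given as a unit quaternion [w, x, y, z].
In Python, from rig import robot gives the robot as it stands.
- The arm moves only by the tool send_rows, never from a script. Its arguments are lists of equal length, an entry for each row: "linear": the shift along the world's x, y, z in m, a list of three; "rot": the turn, a rotation vector about the world's x, y, z in degrees, a list of three; "grip": the opening, from -1 (shut) to 1 (fully open). A call has exactly 10 rows; each row is the pose to reach, as a shift and turn from the pose commanded when the call began; what a row does not reach only later rows make up. A row lasts 1/8 s, in which the tool goes at most 62.5 mm and 10.7 degrees, less where a joint would pass 70% of its speed; a pose out of reach is approached as far as the arm can. A call with a gripper value outside its range is refused whole. The fingers move at their own pace and stop on an object; "grip_force" is the grip in N (left out, the last holds). Time passes only in rows, so rows that repeat a pose let the fingers close, or fill a call up. It gives the time, the measured TCP pose, the force and the opening at its end, in the units of the state.
- robot.get_obs(): the state, without advancing time (a new reading comes with each control period).
- robot.get_image(name): name is "scene" or "top" or "wrist"; returns (picture, depth): 480x640x3 uint8, red, green, blue; 480x640 float32, mm along the optical axis (not along the pixel's ray), 0 where there is no reading.
- robot.calibration(name): a dict with "fx", "fy", "cx", "cy" (pixels), "eye" and "rotation" of the camera in the world. Camera axes: x right, y down, z forward; pixel columns grow to the right and rows downward; lengths in mm; the calibration is good to about 2 mm. A picture is of the moment at which its call begins: read the wrist's pose just before it. calibration takes no time and is no camera call; for the wrist camera it gives the pose at the moment of the call.
- robot.finish_job(): hands the job in, once; it reports no verdict.
The state is a dict: "clock": time; "qpos": joint angles; "joint_vel": joint speeds; "effort": joint torques, N m; "eef_pos": TCP position; "ee_rot": TCP orientation; "contact_force": force on the tool from outside, world axes, zero at the start; "torque": the same for the moment, N m; "opening": finger opening in mm.
Only numpy, scipy, OpenCV 4.12 (cv2) and the standard library are available. Lean on these libraries where they do the work, as an engineer would, in place of code of your own. Each camera call takes 0.05 s, during which the arm holds its last target. There are 200 camera calls.

## Working session

There is one attempt and no reset: what is moved stays moved. The work goes in short steps, Python scripts to look and compute and a tool call to move; the robot and the scene stay as the last step left them, time stands still between calls to the robot, and variables do not carry over. Pictures are saved under pics/ and viewed, about 8 in all and at most 12, crops included, and the job is handed in when it is done.

Besides the shell and the picture viewer there is one more tool, called after "Emit:" as name(argument=value, ...), one argument or row to a line, values as JSON. send_rows: Moves the arm, as the interface text tells. Its arguments: {"type":"object","properties":{"linear":{"type":"array","items":{"type":"array","items":{"type":"number"}}},"rot":{"type":"array","items":{"type":"array","items":{"type":"number"}}},"grip":{"type":"array","items":{"type":"number"}},"grip_force":{"type":"number"}},"required":["linear","rot","grip"]}

```bash
mkdir -p pics; ls; python3 - <<'E'
from rig import robot
import cv2
o=robot.get_obs();print(o, robot.grasp_offset)
for n in("scene","top"):
    p,d=robot.get_image(n);cv2.imwrite(f"pics/{n}0.png",p[:,:,::-1]);c=robot.calibration(n);print(n,c)
E
```

```text
pics
{'clock': 0.0, 'qpos': array([ 1.17362186e+00,  3.53644117e-01,  1.63414536e+00, -5.12108152e-06,
        1.15520282e+00, -2.41343433e-03]), 'joint_vel': array([-0.00049937, -0.00106857, -0.00111639,  0.00042132,  0.00146138,
       -0.00117218]), 'effort': array([ 1.96619312e-04, -6.05230665e+01, -3.42079496e+01,  3.13501105e-04,
        8.76655744e-03,  5.91375780e-06]), 'eef_pos': array([240.18942615, 576.48050553, 230.55939799]), 'ee_rot': array([-1.36597048e-04,  1.96100322e-01,  9.80583589e-01, -6.86367914e-04]), 'contact_force': array([0.60032147, 0.37809676, 0.7146844 ]), 'torque': array([-0.01455075, -0.06929888,  0.06581672]), 'opening': 85.62365817901268} 18.700000000000003
scene {'fx': 607.4496860794804, 'fy': 607.4496860794804, 'cx': 312.6574463488649, 'cy': 233.9580672057822, 'eye': array([-131.52250879, -715.72607933,  888.66075512]), 'rotation': array([-0.39484105,  0.85438399, -0.30177174,  0.15186297])}
top {'fx': 597.901423334139, 'fy': 597.901423334139, 'cx': 312.7296386582368, 'cy': 240.64766751124174, 'eye': array([ 320.243145  ,   62.41356282, 1299.94687919]), 'rotation': array([-0.05586798,  0.71478418, -0.69395836,  0.06621284])}
```

View pics/top0.png

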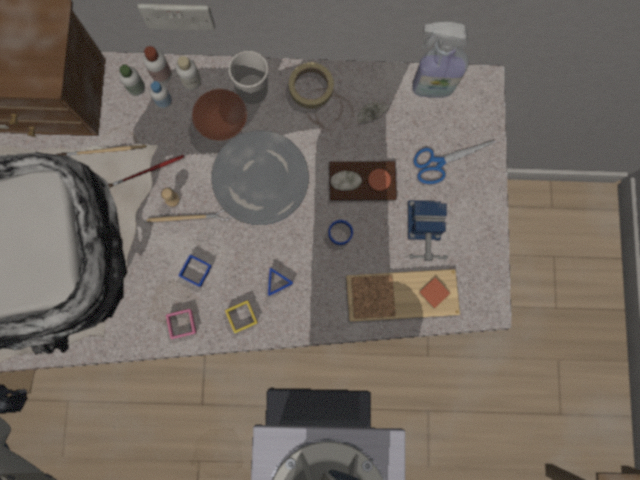

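View pics/scene0.png

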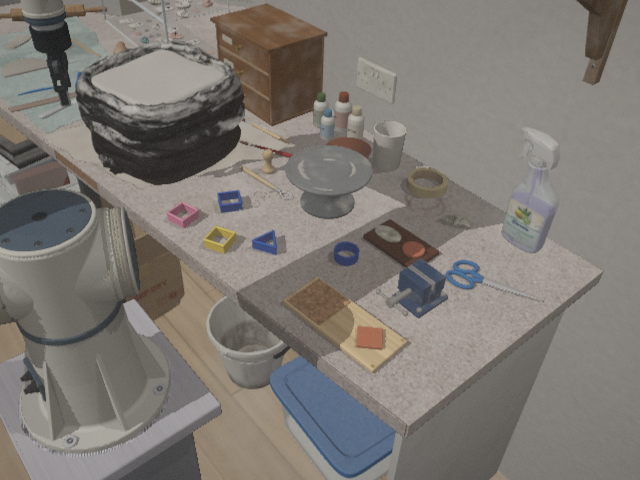

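The top view shows a square sample tile at (435,291) on the job board and the cork pad at (372,297). The blue square cutter is at (195,270), with pink and yellow decoys at (180,323) and (241,317), so the square cutter is wanted. Next I'll measure these, and the large object on the left.

```bash
cat > h.py <<'E'
import numpy as np,cv2
from scipy.spatial.transform import Rotation as R
from rig import robot
def RM(c):
    q=c["rotation"];return R.from_quat([q[1],q[2],q[3],q[0]]).as_matrix()
def rays(c,uv):
    uv=np.atleast_2d(uv).astype(float)
    return np.c_[(uv[:,0]-c["cx"])/c["fx"],(uv[:,1]-c["cy"])/c["fy"],np.ones(len(uv))]@RM(c).T
def plane(c,uv,z):
    r=rays(c,uv);return c["eye"]+r*((z-c["eye"][2])/r[:,2])[:,None]
def cloud(c,d):
    v,u=np.mgrid[:480,:640];r=rays(c,np.c_[u.ravel(),v.ravel()])
    return (c["eye"]+r*d.ravel()[:,None]).reshape(480,640,3)
def blobs(p,lo,hi,amin=60):
    m=cv2.inRange(cv2.cvtColor(p,cv2.COLOR_RGB2HSV),lo,hi)
    m=cv2.morphologyEx(m,cv2.MORPH_CLOSE,np.ones((3,3)))
    return [k for k in cv2.findContours(m,cv2.RETR_EXTERNAL,cv2.CHAIN_APPROX_NONE)[0] if cv2.contourArea(k)>amin]
E
python3 - <<'E'
from h import *
np.set_printoptions(precision=1,suppress=True)
for n in("top","scene"):
    p,d=robot.get_image(n);c=robot.calibration(n);X=cloud(c,d)
    pts={"top":[(195,270),(278,281),(180,323),(241,317),(372,297),(435,291),(50,230),(110,250),(60,330),(10,400),(20,450),(260,180),(171,197),(180,217)],"scene":[(230,202),(150,70),(160,160),(230,100),(50,40),(60,100),(70,210),(330,170)]}[n]
    for q in pts: print(n,q,X[q[1],q[0]],p[q[1],q[0]])
    if n=="top":
        for k in blobs(p,(105,120,50),(130,255,255)):
            (u,v),s,a=cv2.minAreaRect(k);print("blue",u,v,s,a,plane(c,(u,v),22)[0])
            P=plane(c,k[:,0],22)[:,:2].astype(np.float32);print(cv2.minAreaRect(P))
    else:
        v,u=np.where((X[...,2]>40)&(X[...,0]>50)&(X[...,0]<500)&(X[...,1]>150)&(X[...,1]<560))
        Y=X[v,u];print(Y.min(0),Y.max(0))
E
```

```text
top (195, 270) [474.4 301.2   1.4] [116 111 106]
top (278, 281) [456.2 119.8  -3.2] [104 100  96]
top (180, 323) [359.2 326.6  -0.9] [140 131 126]
top (241, 317) [376.  196.9  -4.8] [145 134 130]
top (372, 297) [425.8 -84.   16.2] [85 67 54]
top (435, 291) [ 442.7 -219.8   16.5] [143  86  66]
top (50, 230) [515.7 533.6 209.9] [153 150 145]
top (110, 250) [491.3 441.5 146.2] [19 22 22]
top (60, 330) [334.9 512.7 170.6] [37 41 41]
top (10, 400) [224.  510.3 341.7] [30 32 30]
top (20, 450) [ -69.5 1038.3 -903.6] [123 109  92]
top (260, 180) [652.2 160.  106.5] [ 99  99 100]
top (171, 197) [622.2 351.3  58. ] [106  93  73]
top (180, 217) [589.4 339.7   9.9] [146 126  98]
blue 279.9162292480469 282.1725769042969 (22.229080200195312, 25.15020751953125) 4.085616588592529 [451.2 114.5  22. ]
((451.54486083984375, 114.51966857910156), (47.599693298339844, 53.969581604003906), 88.2600326538086)
blue 194.9936065673828 270.1783447265625 (23.782991409301758, 23.942607879638672) 28.610458374023438 [471.6 297.4  22. ]
((471.53509521484375, 297.3865661621094), (51.64803695678711, 50.4821891784668), 64.95734405517578)
blue 430.05572509765625 164.98687744140625 (35.38657760620117, 28.973474502563477) 76.75948333740234 [ 722.7 -209.6   22. ]
((722.9185791015625, -209.56387329101562), (80.81179809570312, 65.39488983154297), 12.813407897949219)
scene (230, 202) [474.6 304.4   2.6] [110 107 104]
scene (150, 70) [479.4 650.3 211.8] [167 164 157]
scene (160, 160) [380.6 454.5  82.5] [46 46 43]
scene (230, 100) [603.9 480.9 159.5] [80 76 73]
scene (50, 40) [225.5 537.4 388.9] [40 38 40]
scene (60, 100) [213.1 535.8 259.8] [86 87 86]
scene (70, 210) [ 36.7 -12.8 379.8] [80 88 96]
scene (330, 170) [655.4 150.6 102.8] [116 116 114]
[200.3 417.6  40.1] [500.  560.  469.5]
```

Emit:
send_rows(
  linear=[
    [0,0,0.06],
    [0.0,-0.05,0.08],
    [0.02,-0.11,0.08],
    [0.06,-0.16,0.08],
    [0.1,-0.2,0.08],
    [0.14,-0.24,0.06],
    [0.18,-0.27,0.02],
    [0.22,-0.28,0.0],
    [0.231,-0.28,0.0],
    [0.231,-0.28,0.0],
  ],
  rot=[
    [0,0,0],
    [0,0,0],
    [0,0,0],
    [0,0,0],
    [0,0,0],
    [0,0,0],
    [0,0,0],
    [0,0,0],
    [0,0,0],
    [0,0,0],
  ],
  grip=[1,1,1,1,1,1,1,1,1,1],
  grip_force=25,
)

```text
clock: 1.45
eef_pos: [471.7, 297.1, 231.4]
ee_rot: [-0.0, 0.197, 0.98, 0.0]
contact_force: [-0.3, 0.1, 0.1]
opening: 85.1
```

```bash
python3 - <<'E'
from h import *
np.set_printoptions(precision=3,suppress=True)
o=robot.get_obs();c=robot.calibration("wrist");p,d=robot.get_image("wrist")
print(o["clock"],o["eef_pos"],o["ee_rot"],o["opening"],o["qpos"])
cv2.imwrite("pics/w1.png",p[:,:,::-1])
for z in (22,):
  for k in blobs(p,(105,120,40),(130,255,255),300):
    P=plane(c,k[:,0],z)[:,:2].astype(np.float32);print(cv2.boundingRect(k),cv2.minAreaRect(P))
E
```

```text
1.45 [471.667 297.107 231.387] [-0.     0.197  0.98   0.   ] 85.07210228915302 [ 0.559  0.248  1.779  0.     1.114 -0.616]
(134, 220, 54, 53) ((442.8000793457031, 125.99128723144531), (58.09236145019531, 56.8012809753418), 58.550350189208984)
(293, 181, 51, 52) ((470.30157470703125, 297.93511962890625), (52.41726303100586, 53.40764617919922), 65.00393676757812)
```

View pics/w1.png

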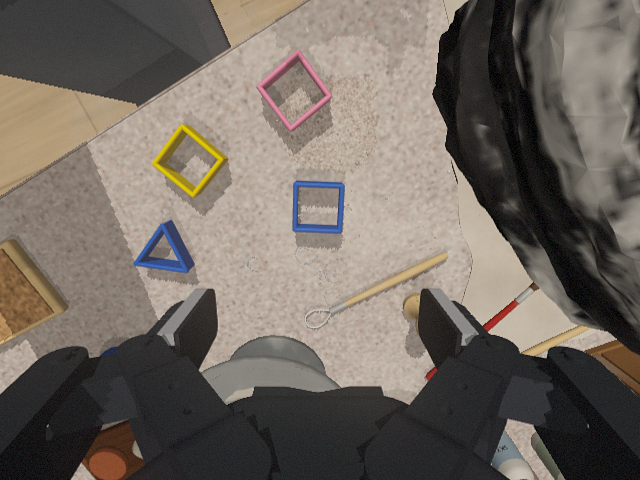

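The wrist view shows the blue square cutter at (319,207), clear of its neighbours. The jaws are nearly square to its sides. I'll descend and grip.

Emit:
send_rows(
  linear=[
    [-0.001,0.001,-0.06],
    [-0.001,0.001,-0.12],
    [-0.001,0.001,-0.17],
    [-0.001,0.001,-0.2],
    [-0.001,0.001,-0.22],
    [-0.001,0.001,-0.2285],
    [-0.001,0.001,-0.2285],
    [-0.001,0.001,-0.2285],
    [-0.001,0.001,-0.2285],
    [-0.001,0.001,-0.2285],
  ],
  rot=[
    [0,0,-2.3],
    [0,0,-2.3],
    [0,0,-2.3],
    [0,0,-2.3],
    [0,0,-2.3],
    [0,0,-2.3],
    [0,0,-2.3],
    [0,0,-2.3],
    [0,0,-2.3],
    [0,0,-2.3],
  ],
  grip=[1,1,1,1,1,1,1,-1,-1,-1],
  grip_force=25,
)

```text
clock: 2.75
eef_pos: [470.9, 298.3, 3.8]
ee_rot: [0.0, 0.216, 0.976, 0.001]
contact_force: [-2.1, 0.1, 6.3]
opening: 51.1
```

Emit:
send_rows(
  linear=[
    [0,0,0],
    [0,0,0],
    [0,0,0],
    [0,0,0],
    [0,0,0.005],
    [0,0,0.015],
    [0,0,0.03],
    [0,0,0.06],
    [0,0,0.08],
    [0,0,0.08],
  ],
  rot=[
    [0,0,0],
    [0,0,0],
    [0,0,0],
    [0,0,0],
    [0,0,0],
    [0,0,0],
    [0,0,0],
    [0,0,0],
    [0,0,0],
    [0,0,0],
  ],
  grip=[-1,-1,-1,-1,-1,-1,-1,-1,-1,-1],
)

```text
clock: 4.0
eef_pos: [471.6, 298.7, 85.0]
ee_rot: [0.001, 0.216, 0.976, 0.001]
contact_force: [-0.0, 0.3, -0.9]
opening: 51.4
```

```bash
python3 - <<'E'
from h import *
np.set_printoptions(precision=3,suppress=True)
o=robot.get_obs();c=robot.calibration("wrist");p,d=robot.get_image("wrist")
print(o["clock"],o["eef_pos"],o["ee_rot"],o["opening"],o["contact_force"])
a=p
p,d=robot.get_image("top");c=robot.calibration("top")
cv2.imwrite("pics/w2.png",np.hstack([cv2.resize(a,(480,360)),cv2.resize(p[200:360,150:470],(320,160)).repeat(1,0) if 0 else cv2.copyMakeBorder(p[200:360,150:470],0,200,0,0,cv2.BORDER_CONSTANT)])[:,:,::-1])
# cork pad: dark brown region; board
X=cloud(c,d)
hsv=cv2.cvtColor(p,cv2.COLOR_RGB2HSV)
print(hsv[297,372],hsv[297,410],hsv[330,330])
for lo,hi,z,n in(((5,70,40),(18,150,110),14,"pad"),((10,60,90),(30,255,255),12,"board")):
  for k in blobs(p[265:335,330:480],lo,hi,300):
    k=k+[330,265]
    P=plane(c,k[:,0],z)[:,:2].astype(np.float32);print(n,cv2.minAreaRect(P))
E
```

```text
4.0 [471.599 298.661  85.01 ] [0.001 0.216 0.976 0.001] 51.38118540029406 [-0.042  0.345 -0.907]
[ 15 109  82] [ 19  80 127] [ 10  23 101]
pad ((425.21441650390625, -84.96748352050781), (96.65605926513672, 101.2085952758789), 1.6489734649658203)
board ((433.3021545410156, -150.24989318847656), (100.7068862915039, 239.40525817871094), 4.979607582092285)
```

View pics/w2.png

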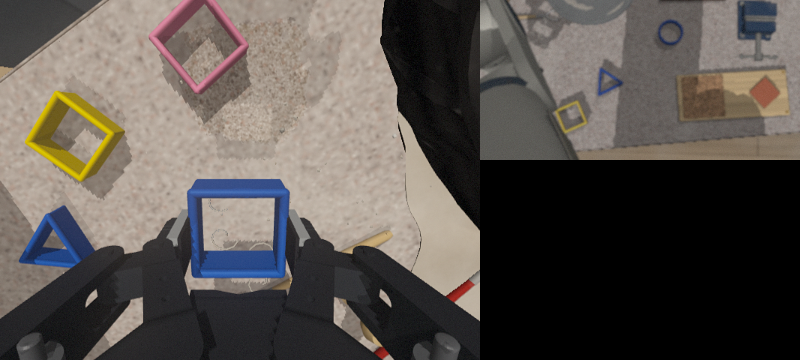

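The cutter is held level between the pads (wrist view (240,230)). Next I'll carry it over the pad, which measures about (427,-85) with the board yawed about 5°, and look again from close by.

Emit:
send_rows(
  linear=[
    [-0.01,-0.02,0.01],
    [-0.03,-0.07,0.025],
    [-0.045,-0.12,0.025],
    [-0.045,-0.18,0.025],
    [-0.045,-0.235,0.025],
    [-0.045,-0.29,0.025],
    [-0.045,-0.34,0.025],
    [-0.045,-0.375,0.025],
    [-0.045,-0.384,0.025],
    [-0.045,-0.384,0.025],
  ],
  rot=[
    [0,0,-4],
    [0,0,-12],
    [0,0,-21],
    [0,0,-30],
    [0,0,-39],
    [0,0,-47],
    [0,0,-54],
    [0,0,-60],
    [0,0,-60],
    [0,0,-60],
  ],
  grip=[-1,-1,-1,-1,-1,-1,-1,-1,-1,-1],
)

```text
clock: 5.35
eef_pos: [424.9, -85.9, 107.3]
ee_rot: [-0.001, 0.675, 0.738, -0.0]
contact_force: [-0.8, -0.2, -0.9]
opening: 51.3
```

```bash
python3 - <<'E'
from h import *
np.set_printoptions(precision=3,suppress=True)
o=robot.get_obs();c=robot.calibration("wrist");p,d=robot.get_image("wrist")
print(o["clock"],o["eef_pos"],o["ee_rot"],o["opening"],o["contact_force"])
cv2.imwrite("pics/w3.png",p[:,:,::-1]);np.savez("w3.npz",p=p,d=d,**c)
t,_=robot.get_image("scene");cv2.imwrite("pics/s3.png",t[200:400,200:500,::-1])
E
```

```text
5.35 [424.943 -85.937 107.266] [-0.001  0.675  0.738 -0.   ] 51.27225392793574 [-0.826 -0.174 -0.938]
```

View pics/w3.png

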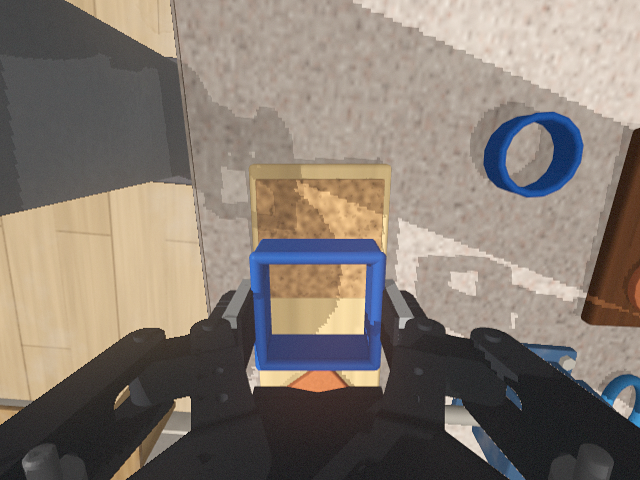

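The wrist view shows the cork pad's far edge from (255,178) to (387,178). Its near edge is at row ~298, seen through the cutter. I'll cast those onto z=14.

```bash
python3 - <<'E'
from h import *
np.set_printoptions(precision=1,suppress=True)
c=dict(np.load("w3.npz"));p=c["p"]
print(plane(c,[(256,178),(386,178),(275,298),(364,299),(384,230),(256,230)],14))
print(plane(c,[(249,165),(391,165)],12))
for x in (285,320,355):
    g=p[260:335,x].astype(int).sum(1);print(x,260+np.argmax(np.convolve(g,[1,1,1,-1,-1,-1],'valid'))+3)
E
```

```text
[[ 379.5  -46.3   14. ]
 [ 468.4  -38.2   14. ]
 [ 397.6 -135.    14. ]
 [ 464.8 -129.8   14. ]
 [ 472.3  -74.9   14. ]
 [ 381.1  -83.1   14. ]]
[[374.  -38.1  12. ]
 [471.  -29.3  12. ]]
285 265
320 328
355 265
```

Emit:
send_rows(
  linear=[
    [0.002,-0.001,-0.03],
    [0.002,-0.001,-0.055],
    [0.002,-0.001,-0.07],
    [0.002,-0.001,-0.078],
    [0.002,-0.001,-0.083],
    [0.002,-0.001,-0.086],
    [0.002,-0.001,-0.088],
    [0.002,-0.001,-0.088],
    [0.002,-0.001,-0.088],
    [0.002,-0.001,-0.088],
  ],
  rot=[
    [0,0,0],
    [0,0,0],
    [0,0,0],
    [0,0,0],
    [0,0,0],
    [0,0,0],
    [0,0,0],
    [0,0,0],
    [0,0,0],
    [0,0,0],
  ],
  grip=[-1,-1,-1,-1,-1,-1,-1,-1,-1,-1],
)

```text
clock: 6.7
eef_pos: [427.5, -87.1, 19.9]
ee_rot: [0.0, 0.675, 0.738, 0.0]
contact_force: [0.4, -0.6, -0.5]
opening: 51.4
```

```bash
python3 - <<'E'
from h import *
o=robot.get_obs();t,d=robot.get_image("scene");print(o["eef_pos"],o["contact_force"])
cv2.imwrite("pics/s4.png",cv2.resize(t[230:380,250:450,::-1],(800,600),interpolation=cv2.INTER_CUBIC))
E
```

```text
[427.49902828 -87.12848989  19.93348761] [ 0.37288082 -0.57271168 -0.45656279]
```

View pics/s4.png

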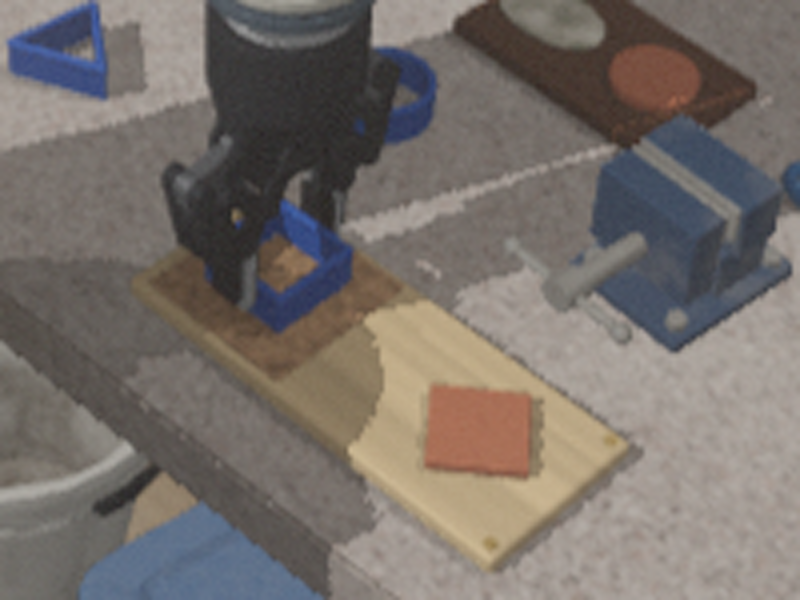

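The scene view shows the cutter level at (280,270), just above the pad and well inside it. The square sample tile is at (478,430). I'll lower the last 2 mm, then release and retreat.

Emit:
send_rows(
  linear=[
    [0,0,-0.001],
    [0,0,-0.002],
    [0,0,-0.0025],
    [0,0,-0.0025],
    [0,0,-0.0025],
    [0,0,-0.0025],
    [0,0,-0.0025],
    [0,0,-0.0025],
    [0,0,-0.0025],
    [0,0,-0.0025],
  ],
  rot=[
    [0,0,0],
    [0,0,0],
    [0,0,0],
    [0,0,0],
    [0,0,0],
    [0,0,0],
    [0,0,0],
    [0,0,0],
    [0,0,0],
    [0,0,0],
  ],
  grip=[-1,-1,-1,-1,-1,0.2,0.6,1,1,1],
)

```text
clock: 8.0
eef_pos: [427.3, -87.0, 17.2]
ee_rot: [-0.0, 0.675, 0.738, -0.0]
contact_force: [-0.2, 0.5, 1.2]
opening: 85.4
```

Emit:
send_rows(
  linear=[
    [0,0,0],
    [0,0,0],
    [0,0,0.005],
    [0,0,0.015],
    [0,0,0.035],
    [0,0,0.07],
    [0,0,0.12],
    [0,0,0.16],
    [0,0,0.18],
    [0,0,0.18],
  ],
  rot=[
    [0,0,0],
    [0,0,0],
    [0,0,0],
    [0,0,0],
    [0,0,0],
    [0,0,0],
    [0,0,0],
    [0,0,0],
    [0,0,0],
    [0,0,0],
  ],
  grip=[1,1,1,1,1,1,1,1,1,1],
)

```text
clock: 9.25
eef_pos: [428.4, -87.3, 199.2]
ee_rot: [0.002, 0.675, 0.738, 0.001]
contact_force: [-0.4, 0.4, -0.4]
opening: 85.5
```

```bash
python3 - <<'E'
from h import *
np.set_printoptions(precision=2,suppress=True)
o=robot.get_obs();c=robot.calibration("wrist");p,d=robot.get_image("wrist")
print(o["clock"],o["eef_pos"],o["opening"],o["contact_force"])
for k in blobs(p,(105,120,40),(130,255,255),300):
    P=plane(c,k[:,0],36)[:,:2].astype(np.float32);print(cv2.boundingRect(k),cv2.minAreaRect(P))
    X=cloud(c,d);m=np.zeros((480,640),np.uint8);cv2.drawContours(m,[k],-1,1,-1)
    hs=cv2.inRange(cv2.cvtColor(p,cv2.COLOR_RGB2HSV),(105,120,40),(130,255,255))
    print("z top pct",np.percentile(X[(m>0)&(hs>0)][:,2],[5,50,95]))
t,_=robot.get_image("scene");t=t[200:380,200:440]
cv2.imwrite("pics/f5.png",np.hstack([cv2.resize(p,(400,300)),cv2.resize(t,(400,300))])[:,:,::-1])
E
```

```text
9.25 [428.38 -87.26 199.22] 85.46660957227888 [-0.44  0.37 -0.4 ]
(287, 188, 58, 57) ((427.757080078125, -86.04542541503906), (52.324214935302734, 52.563232421875), 5.0391011238098145)
z top pct [19.   35.7  37.26]
(435, 119, 67, 61) ((555.2703857421875, -13.915882110595703), (51.08888244628906, 56.786041259765625), 75.32426452636719)
z top pct [ 0.96 19.91 23.01]
```

View pics/f5.png

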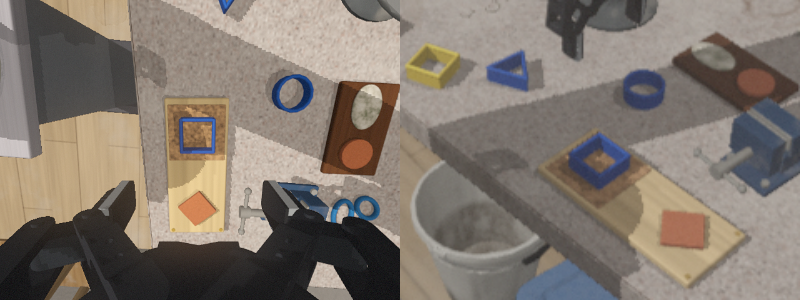

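Both views show the blue square cutter standing on the pad, centred and flat with its top at about 36 mm. The gripper is clear and the other cutters have not moved, so I'll hand the job in.

```bash
python3 -c "
from rig import robot
print(robot.finish_job(), robot.get_obs()['clock'])"
```

```text
the job is handed in; nothing more can be done
the job is handed in; nothing more can be done
```

The blue square cutter now stands on the cork pad, and the job is handed in. The sample tile on the job board was the square one, so that was the cutter wanted. I gripped it across two sides, carried it over, set it down squared to the pad and backed off.

The last checks, at about 9.3 s of the 32 s allowed:
- **Position:** the cutter is at about (428, -86) mm, within 1–2 mm of the pad centre I measured, and is turned about 5° like the board. All of it is on the pad.
- **Standing:** its top is at about 36 mm, which fits a 22 mm cutter upright on the 14 mm pad.
- **Other cutters:** the round, triangular and yellow cutters look undisturbed. The pink one is outside the final pictures, but the arm did not go near it.
- **Robot:** the gripper is open and about 180 mm clear. The highest contact force reported at the end of any move was about 6.5 N.

None of the checks failed or disagreed.

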